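Put the eyelet tin away in the push-to-open drawer

ROBOT

A 6-joint arm with a two-finger parallel gripper is mounted at the origin on a cart in front of the work surface, level with it; the furniture and walls round the work are solid. World frame = base frame: x ahead of the robot, y to its left, z up, the work surface at z = 0. Lengths are in mm, angles in rad, forces in N, time in s.
With the tool pointing down it reaches from about 300 to 875 mm from the base axis. Payload 6.4 kg.
Tool frame: the origin (TCP) lies midway between the tips of the shut fingers; the grasp point (between the pads) lies manip.pinch_z behind it (manip.pinch_z is the distance from the TCP to the grasp point, in mm); z points along the fingers, y is the line along which they close (so a half turn about z gives the same grasp; the last joint's range is limited). The gripper opens to 88 mm and grips with 3 to 60 N. Pads are 18 mm wide; open, the fingers measure 123 mm over their backs; the gripper's body (75 mm by 187 mm) begins 45 mm behind the grasp point.
Start: joints at [-1.481, 0.181, 1.607, -0, 1.354, -0.206], TCP at [167.631, -550.037, 206.314] pointing down, gripper open.
Joint ranges: [-2.99, 2.99], [-0.89, 2.07], [0.3, 2.58], [-1.14, 4.28], [0, 2.63], [-3.12, 3.12]. Speed limits (rad/s): [2.57, 2.57, 3.01, 3.14, 3.14, 3.14].

INTERFACE

Orientations are given as a unit quaternion [w, x, y, z].
In Python, from cell import manip gives the robot as it stands. Calls block until the motion is done:
- manip.goto(position, orientation): joint-space move of the TCP to a pose.
- manip.servo_line(position, rot=None, speed=150): straight line of the TCP; rot=None keeps the orientation; speed is the mean speed in mm/s.
- manip.goto_joints(angles): joint-space move.
- manip.move_gripper(opening, f_grip=None): finger opening in mm; f_grip is the grip in N (None keeps the last); returns when the fingers have stopped.
- manip.wait(seconds).
- manip.ik(position, orientation): joint angles nearest the present ones, or None.
- manip.get_obs(): the state.
- manip.get_image(name): name is "scene" or "top" or "wrist"; returns the picture (384x512x3 uint8, red, green, blue); there is no depth.
- manip.camera_info(name): a dict with "mtx" (3x3 intrinsics, pixels), "R" (3x3) and "t" (3): a world point X has camera coordinates R X + t; the wrist camera has in their place "hand_eye" (4x4, takes a point from camera to tool coordinates, whose origin is the TCP and whose axes are the flange's). Camera axes: x right, y down, z forward; pixel columns grow to the right and rows downward; lengths in mm; the calibration is good to about 2 mm. A picture is of the moment at which its call begins: read the wrist's pose just before it. camera_info takes no time and is no camera call.
A pose or a line that the arm cannot do raises manip.IKError and nothing moves.
- manip.job_done(): hands the job in; it is judged then, once.
The state is a dict: "time": time; "qpos": joint angles; "joint_velocities": joint speeds; "effort": joint torques, N m; "tcp_pos": TCP position; "ee_rot": TCP orientation; "force": force on the tool from outside, world axes, zero at the start; "torque": the same for the moment, N m; "opening": finger opening in mm; "grip_force": force on a finger pad.
Only numpy, scipy, OpenCV 4.12 (cv2) and the standard library are available. Lean on these libraries where they do the work, as an engineer would, in place of code of your own. Each camera call takes 0.05 s, during which the arm holds its last target. There are 200 camera calls.

TASK

Put the open tin of eyelets away in the findings cabinet: press the handle-less drawer front inward until its touch latch lets go and the drawer springs out, and stand the tin, kept level, in the empty right-hand compartment. Then push the drawer home again, past flush until you feel its stop, so that the latch catches and it stays shut and flush with the tin inside. Press gently, never ramming the front against the stop, and leave the beeswax cake and the black thread spool where they lie.

Things in the scene. Friction and masses are not known exactly. Their poses are not given: they have to be found in the camera images.
- drawer_cabinet: Low dark-wood findings cabinet, 218 (x) x 200 (y) x 72 mm, fixed on the bench; place and heading vary. Origin: centre of its underside on the bench; x points from the drawer front to its back (the way one presses), y to its left, z up. Two spools (40 mm across, tops 127 mm above the bench) stand on the back half of its top; nothing else rises above 72 mm.
- drawer (a joint): The drawer's slide along the cabinet's -x, m: about 0.001 shut and latched, front flush with the cabinet's sides; negative pressed in; 0.085 sprung out (0.2 m/s; spring 7 N shut, 5 N out). Heart-cam touch latch: pressed from shut to -0.005 and let go, it opens. Pushed from open it catches only in the last millimetre before its stop, else it springs out. A second press opens it again.
- drawer_front (a point): Centre of the outer face of the flat wooden front, 176 wide, 64 tall, 12 thick, this point 36 mm above the bench; axes as the cabinet's, x inward; the cabinet's top is set back 37 mm from it. A stiff rubber stop ends the stroke somewhere from -0.007 to -0.019 (unseen adjuster, only felt, as a steep rise above the 7 to 10 N of a slow push). Over 16 N on the drawer damages it.
- tin_place (a point): Centre of the floor of the empty right-hand compartment, 14 mm above the bench, moving with the drawer; axes as the cabinet's. It is 92 (x) x 105 (y) mm; right and back walls rise 26 mm above its floor, the divider on its left 22 mm, the front (to -x) 54 mm. Fully out, all of it is clear of the cabinet's top. The left compartment holds a small leather block.
- eyelet_tin: Small open round metal tin of brass eyelets, 50 mm across, 17 mm tall, 40 to 85 g, loose on the bench. Origin: centre of its underside; z up. Grasp it across from outside.
- beeswax_cake: Loose bystander: yellow cake of beeswax, 44 x 52 x 18 mm. Origin: centre of its underside.
- thread_spool: Loose bystander: spool of black thread lying on its side, 57 x 43 x 40 mm. Origin: centre of its underside.
Mind the look-alikes: they are no part of the job. What is shaped like the eyelet_tin but blue or purple is not meant.

How it is judged (in metres and radians):
On the way, in this order (a step that is already met when the one before it is completed fails the run):
1. the front has been pressed and the drawer has sprung out (value of joint drawer above 0.06 m), for 0.1 s.
2. the tin stands released in the right-hand compartment of the open drawer (value of joint drawer above 0.05 m and x of eyelet_tin in the frame of tin_place between -0.026 and 0.026 m and y of eyelet_tin in the frame of tin_place between -0.034 and 0.034 m and z of eyelet_tin in the frame of tin_place below 0.004 m and contact force between the fingers and eyelet_tin below 0.05 N), for 0.1 s.
At the end, for the whole second after the job is handed in: The drawer is latched shut by itself (front within 3 mm of its resting place, flush) and the tin stands still and upright on the floor of the right-hand compartment (value of joint drawer between -0.002 and 0.004 m and x of eyelet_tin in the frame of tin_place between -0.026 and 0.026 m and y of eyelet_tin in the frame of tin_place between -0.034 and 0.034 m and z of eyelet_tin in the frame of tin_place below 0.004 m and angle between eyelet_tin's own z axis and vertical below 0.15 rad and linear speed of eyelet_tin below 0.02 m/s); the robot touches nothing.
It fails at once if the drawer is pushed with more than 16 N (contact force between any of the fingers, the arm and drawer above 16 N).
It fails at once if the tin is tilted so far that eyelets spill (angle between eyelet_tin's own z axis and vertical above 0.5 rad).
It fails at once if the beeswax cake or the thread spool is moved (distance of any of beeswax_cake, thread_spool from where it was at the start of the episode above 0.03 m).
It also fails if it takes over 67 s, if anything falls off the work surface, if the arm or the gripper's body presses on something with over 40 N, if the wrist force passes 120 N, or if a joint passes its speed limit or range.

## Working session

There is one attempt and no reset: what is moved stays moved. The work goes in short steps, each a Python script; the robot and the scene stay as the last script left them, time stands still between calls to the robot, and variables do not carry over. Pictures are saved under pics/ and viewed, at most 10 in all, crops included, and the job is handed in when it is done.

```bash
mkdir -p pics; ls; python3 - <<'E'
from cell import manip
import cv2
for n in("scene","top"):
    cv2.imwrite(f"pics/{n}0.png",manip.get_image(n)[:,:,::-1])
    i=manip.camera_info(n);print(n,i)
print(manip.camera_info("wrist"),manip.pinch_z)
o=manip.get_obs();print(o)
E
```

```text
pics
scene {'mtx': array([[429.17268029,   0.        , 262.42225821],
       [  0.        , 429.17268029, 186.34541848],
       [  0.        ,   0.        ,   1.        ]]), 'R': array([[-0.62803649, -0.77797213,  0.01815295],
       [-0.54034929,  0.41918572, -0.72959302],
       [ 0.55999358, -0.46801998, -0.68364062]]), 't': array([ 309.55305472,  368.43964643, 1026.05631038])}
top {'mtx': array([[442.60723065,   0.        , 257.33794316],
       [  0.        , 442.60723065, 198.71490408],
       [  0.        ,   0.        ,   1.        ]]), 'R': array([[-0.01062682, -0.99974576,  0.01988695],
       [-0.99154575,  0.00796339, -0.12951297],
       [ 0.12932168, -0.02109513, -0.99137828]]), 't': array([ -62.21898041,  522.86274411, 1092.62365948])}
{'mtx': array([[306.2466515 ,   0.        , 253.24294232],
       [  0.        , 306.2466515 , 192.0206044 ],
       [  0.        ,   0.        ,   1.        ]]), 'hand_eye': array([[ 8.99417995e-04, -9.62355795e-01, -2.71791307e-01,
         6.96884950e+01],
       [ 9.99999595e-01,  8.70609111e-04,  2.26577913e-04,
         4.62942992e
[... 194 characters left out ...]
03
{'time': 0.1, 'qpos': array([-1.48128382e+00,  1.81465285e-01,  1.60788306e+00,  1.98717590e-05,
        1.35378336e+00, -2.06299783e-01]), 'joint_velocities': array([-0.00054458, -0.00252927, -0.00305569, -0.00077337, -0.00347427,
        0.00123524]), 'effort': array([ 1.50349755e-03, -4.34817374e+01, -3.42693830e+01,  7.04460894e-02,
        3.40445107e-02, -4.07577375e-05]), 'tcp_pos': array([ 167.5986304 , -549.49443494,  205.51314262]), 'ee_rot': array([-7.67649421e-04,  9.89081836e-01,  1.47365295e-01,  5.45946095e-05]), 'force': array([ 0.50802584, -0.24377365, -0.24044494]), 'torque': array([ 0.09434203, -0.04154631, -0.01925484]), 'grip_force': 0.0, 'opening': 88.11982404303649}
```

View pics/top0.png

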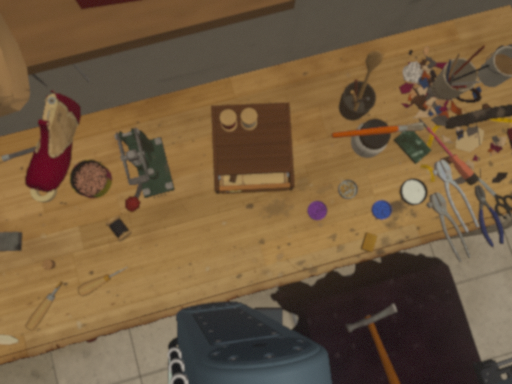

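View pics/scene0.png

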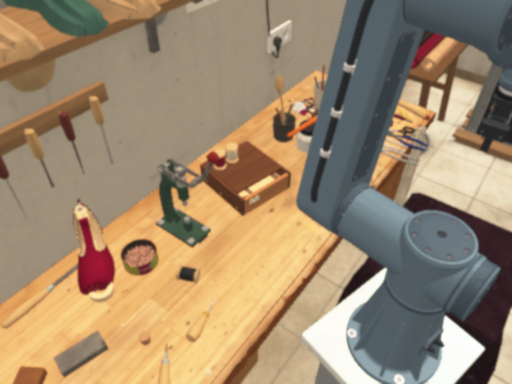

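The top view shows the cabinet at (252,147) with its front edge at row ~190. The eyelet tin is grey, at (347,189), with purple and blue decoys at (317,210) and (381,209). The wax is at (369,242) and the black spool at (119,229). I'll get a closer look at the cabinet and measure.

```bash
cat > h.py <<'E'
from cell import manip
import numpy as np, cv2
from scipy.spatial.transform import Rotation as R
def ray(name,uv,z,pose=None):
    i=manip.camera_info(name); d=np.linalg.inv(i["mtx"])@[uv[0],uv[1],1]
    if name=="wrist":
        p,q=pose; Rt=R.from_quat(np.roll(q,-1)).as_matrix(); H=i["hand_eye"]
        o=p+Rt@H[:3,3]; d=Rt@H[:3,:3]@d
    else: o=-i["R"].T@i["t"]; d=i["R"].T@d
    return o+d*(z-o[2])/d[2]
def proj(name,X,pose=None):
    i=manip.camera_info(name)
    if name=="wrist":
        p,q=pose; Rt=R.from_quat(np.roll(q,-1)).as_matrix(); H=i["hand_eye"]
        c=H[:3,:3].T@(Rt.T@(np.asarray(X)-p)-H[:3,3])
    else: c=i["R"]@X+i["t"]
    u=i["mtx"]@c; return u[:2]/u[2]
def down(yaw): # tool pointing down, tool x axis at yaw
    m=np.array([[np.cos(yaw),np.sin(yaw),0],[np.sin(yaw),-np.cos(yaw),0],[0,0,-1]])
    return np.roll(R.from_matrix(m).as_quat(),1)
def snap(n,fn):
    o=manip.get_obs();im=manip.get_image(n)[:,:,::-1].copy();cv2.imwrite("pics/"+fn+".png",im)
    return im,(o["tcp_pos"],o["ee_rot"])
E
python3 - <<'E'
from h import *
im=cv2.imread("pics/top0.png")
cv2.imwrite("pics/c.png",cv2.resize(im[90:260,195:395],None,fx=4,fy=3.5,interpolation=cv2.INTER_CUBIC)[:, :])
for n,uv,z in[("tin",(347,189),17),("wax",(369,242),18),("spool",(119,229),40),("BL",(211,105),72),("BR",(291,102),72),("FL",(215,192),68),("FR",(294,189),68),("purple",(317,210),17),("blue",(381,209),17)]:
    print(n,ray("top",uv,z).round())
E
```

```text
tin [ 548. -301.   17.]
wax [ 410. -353.   18.]
spool [448. 279.  40.]
BL [757.  48.  72.]
BR [ 764. -154.   72.]
FL [535.  38.  68.]
FR [ 541. -158.   68.]
purple [ 494. -221.   17.]
blue [ 495. -388.   17.]
```

View pics/c.png

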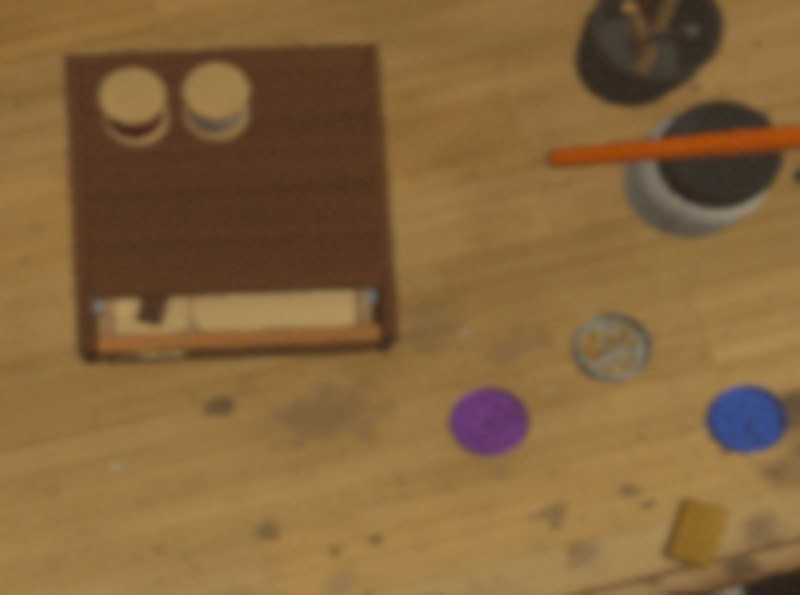

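The crop shows the cabinet with the right-hand compartment (empty, wider) and divider at crop x≈190. The measured cabinet size (~196 x 222 mm) matches, with yaw ≈ 0.03 and the front face at x≈540. Pressing next, guided by force.

```bash
cat > press.py <<'E'
from h import *
yaw=0.032; ax=np.array([np.cos(yaw),np.sin(yaw),0])
def f0():
    return np.mean([manip.get_obs()["force"] for _ in range(5)],0)
def push(step,speed,maxn,base,stop):
    """advance along ax until stop(force,travel_from_contact); returns log"""
    log=[];contact=None;tgt=manip.get_obs()["tcp_pos"].copy()
    for k in range(maxn):
        tgt=tgt+ax*step; manip.servo_line(tgt,speed=speed)
        o=manip.get_obs();F=-(o["force"]-base)@ax; s=o["tcp_pos"]@ax
        if contact is None and F>2.5: contact=s
        log.append((round(o["time"],2),round(s,2),round(F,2)))
        if contact is not None and stop(F,s-contact,log): break
    return contact,log,tgt
E
python3 - <<'E'
from press import *
q=down(yaw)
manip.move_gripper(0)
manip.goto([490,-62,130],q); manip.servo_line([490,-62,34],speed=120)
manip.servo_line([518,-61,34],speed=60)
b=f0();print(b,manip.get_obs()["time"],manip.get_obs()["tcp_pos"])
c,log,t=push(1.0,15,30,b,lambda F,d,l:F>5)
print(c,log)
E
```

```text
[-0.01437569 -0.35908884 -0.24746031] 5.0833 [517.90082517 -60.84057541  33.77228519]
531.7495180569629 [(5.33, np.float64(516.46), np.float64(-0.35)), (5.58, np.float64(517.75), np.float64(-0.34)), (5.83, np.float64(518.76), np.float64(0.29)), (6.08, np.float64(519.77), np.float64(-0.3)), (6.33, np.float64(520.73), np.float64(-0.04)), (6.58, np.float64(521.77), np.float64(-0.16)), (6.83, np.float64(522.74), np.float64(0.29)), (7.08, np.float64(523.78), np.float64(0.37)), (7.33, np.float64(524.77), np.float64(-0.17)), (7.58, np.float64(525.74), np.float64(0.13)), (7.83, np.float64(526.76), np.float64(-0.65)), (8.08, np.float64(527.74), np.float64(0.32)), (8.33, np.float64(528.74), np.float64(0.56)), (8.58, np.float64(529.77), np.float64(-0.51)), (8.83, np.float64(530.75), np.float64(-0.22)), (9.08, np.float64(531.4), np.float64(1.01)), (9.33, np.float64(531.75), np.float64(4.84)), (9.58, np.float64(532.34), np.float64(6.87))]
```

```bash
python3 - <<'E'
from press import *
b=np.array([-.01,-.36,-.25])
c,log,t=push(0.8,10,14,b,lambda F,d,l:F>11.5 or l[-1][1]>538.2)
print([(float(x[1]),float(x[2])) for x in log])
p=manip.get_obs()["tcp_pos"]
manip.servo_line(p-ax*135,speed=200)
manip.servo_line(p-ax*135+[0,0,150],speed=250)
print(manip.get_obs()["time"])
im,pose=snap("top","top1")
cv2.imwrite("pics/c1.png",cv2.resize(im[90:260,195:395],None,fx=4,fy=3.5,interpolation=cv2.INTER_CUBIC))
E
```

```text
[(532.2, 5.95), (532.7, 7.84), (533.44, 6.74), (534.21, 7.62), (535.0, 7.11), (535.82, 8.01), (536.58, 8.22), (537.38, 7.32), (538.13, 6.34), (538.97, 7.14)]
13.6667
```

View pics/c1.png

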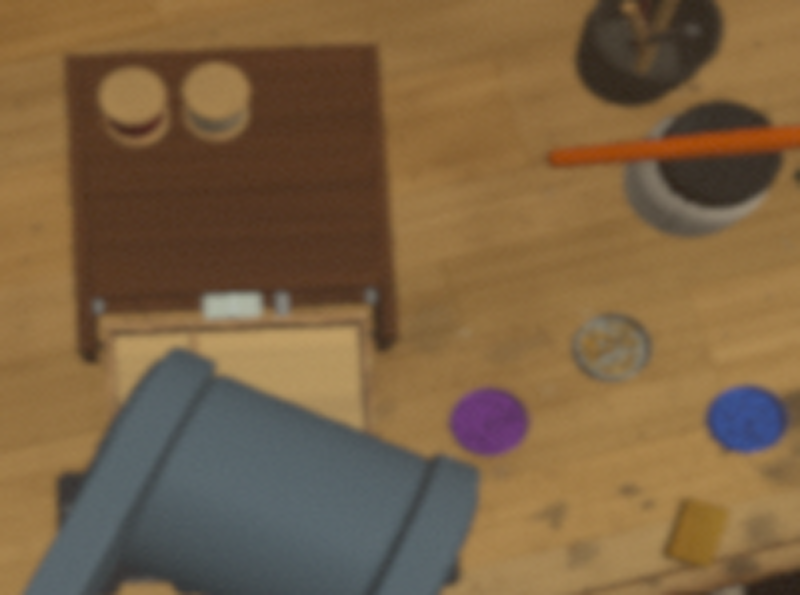

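The drawer is out. I'll take a wrist view over the drawer, then one over the tin.

```bash
python3 - <<'E'
from press import *
q=down(yaw)
manip.goto([470,-80,220],q)
im1,p1=snap("wrist","w1")
manip.move_gripper(88)
manip.goto([535,-301,130],q)
im2,p2=snap("wrist","w2")
np.savez("poses.npz",a=p1[0],b=p1[1],c=p2[0],d=p2[1])
print(p1,p2,manip.get_obs()["time"])
cv2.imwrite("pics/w12.png",np.hstack([cv2.resize(im1,(400,300)),cv2.resize(im2,(400,300))]))
E
```

```text
(array([469.61521235, -79.8113796 , 218.17695562]), array([-7.31148935e-04,  9.99868999e-01,  1.60860869e-02, -1.63973550e-03])) (array([ 535.16357904, -300.10555559,  130.42821988]), array([-1.85728809e-04,  9.99868546e-01,  1.62123871e-02,  1.17252442e-04])) 16.5167
```

View pics/w12.png

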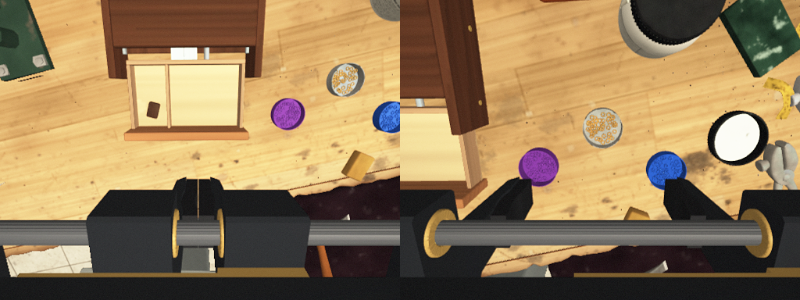

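Left half: the open drawer, with the right compartment at about (169–239, 65–128). Right half: the eyelet tin at (602,127) in the montage, so ≈(259,162) in the full picture.

```bash
python3 - <<'E'
from press import *
z=np.load("poses.npz");p1=(z["a"],z["b"]);p2=(z["c"],z["d"])
g=cv2.medianBlur(cv2.imread("pics/w2.png",0),3)[125:205,215:305]
print(cv2.HoughCircles(g,cv2.HOUGH_GRADIENT,1,40,param1=100,param2=15,minRadius=18,maxRadius=32))
print("tin",ray("wrist",(258.6,162.6),17,p2), [proj("wrist",np.array([548+dx,-301,17]),p2) for dx in(-25,25)])
s=1/.78125
for n,uv,h in[("divtop",(169,90),36),("rwall in",(239,90),40),("back in",(205,66),40),("front out L",(125,137),68),("front out R",(249,136),68)]:
    P=ray("wrist",np.array(uv)*s,h,p1); print(n,P.round(1), P@ax, P[1]*np.cos(yaw)-P[0]*np.sin(yaw))
im=cv2.imread("pics/w1.png")[70:190,150:330]
cv2.imwrite("pics/dz.png",cv2.resize(np.hstack([im,cv2.imread("pics/w2.png")[105:225,170:350]]),(800,267),interpolation=cv2.INTER_CUBIC))
E
```

```text
[[[43.5 38.5 25.7]]]
tin [ 552.42357838 -305.17838623   17.        ] [array([253.23225913, 191.92597697]), array([254.99987797, 140.87858231])]
divtop [526.8 -36.1  36. ] 525.3968398248087 -52.948439533539116
rwall in [ 530.3 -137.4   40. ] 525.6414172876802 -154.29710186892825
back in [561.4 -87.1  40. ] 558.2766047595007 -105.0081359433905
front out L [462.   21.8  68. ] 462.44307862317925 6.995881951496637
front out R [ 469.2 -151.7   68. ] 464.1223835256601 -166.67111065147398
```

View pics/dz.png

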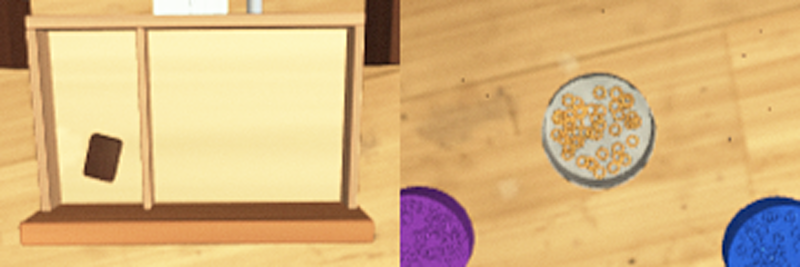

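```bash
python3 - <<'E'
from press import *
z=np.load("poses.npz");p1=(z["a"],z["b"])
for n,uv,h in[("floorL",(149,115),14),("floorR",(345,115),14),("floor back",(245,29),14),("frontL",(20,223),68),("frontR",(374,221),68),("front inner top",(245,205),68)]:
    P=ray("wrist",np.array([uv[0]/2.222+150,uv[1]/2.225+70]),h,p1); print(n,P.round(1), P@ax, P[1]*np.cos(yaw)-P[0]*np.sin(yaw))
P=ray("wrist",(258.9,163.2),17,(z["c"],z["d"]));print(P)
q=down(yaw)
t=[P[0]-1,P[1]+1]
manip.servo_line([*t,60],speed=150);manip.servo_line([*t,4],speed=80)
print(manip.get_obs()["force"])
manip.move_gripper(20,f_grip=12)
o=manip.get_obs();print(o["opening"],o["grip_force"],o["tcp_pos"],o["force"])
manip.servo_line([*t,140],speed=150)
o=manip.get_obs();print(o["opening"],o["grip_force"],o["force"],o["time"])
snap("wrist","w3")
E
```

```text
floorL [518.4 -34.4  14. ] 517.024666071957 -50.99103357322876
floorR [ 521.9 -141.5   14. ] 517.1480823153205 -158.1719950276842
floor back [564.4 -85.2  14. ] 561.4223295371226 -103.172577389081
frontL [467.7  22.6  68. ] 468.17449281462075 7.611437801893132
frontR [ 474.5 -150.8   68. ] 469.4132765604722 -165.91592449756396
front inner top [480.3 -87.4  68. ] 477.2454520530233 -102.68601623423294
[ 551.8502578  -305.48876093   17.        ]
[ 0.78200785 -0.2386525   0.18966083]
19.852952928020724 0.0 [ 550.85121689 -304.50984881    4.012172  ] [-0.36077075  0.38418223  0.04412113]
19.902503382351075 0.0 [0.57986787 0.28684234 0.82014563] 20.1333
```

View pics/w3.png

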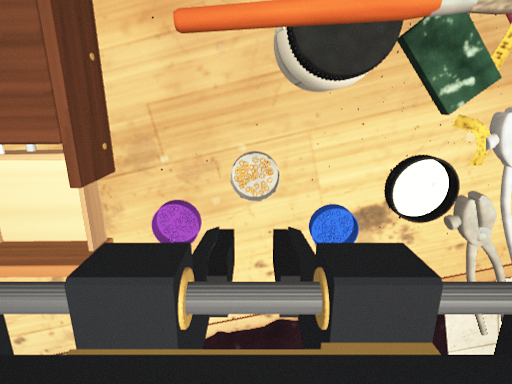

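The wrist view shows the grasp missed: the fingers closed to 20 mm and the tin is still at (255,176), ahead of the fingers. Checking the geometry.

```bash
python3 - <<'E'
from press import *
o=manip.get_obs();p3=(o["tcp_pos"],o["ee_rot"]);print(p3)
Rt=R.from_quat(np.roll(p3[1],-1)).as_matrix();print(Rt.round(3))
print("TCP proj",proj("wrist",p3[0],p3))
for sy in(-1,1): print("tip",proj("wrist",p3[0]+Rt@[0,sy*10,0],p3),proj("wrist",p3[0]+Rt@[9,sy*10,0],p3))
print("tin w3",ray("wrist",(255,175),17,p3))
im,_=snap("top","top2"); cv2.imwrite("pics/c2.png",cv2.resize(im[150:230,300:400],None,fx=6,fy=6,interpolation=cv2.INTER_CUBIC))
E
```

```text
(array([ 550.07803502, -303.91798778,  138.52902659]), array([-8.01915636e-04,  9.99871830e-01,  1.59617672e-02, -9.49823452e-04]))
[[ 0.999  0.032 -0.002]
 [ 0.032 -0.999  0.002]
 [-0.002 -0.002 -1.   ]]
TCP proj [252.36284845 222.67459105]
tip [236.21487646 222.66093413] [236.00561651 208.89248847]
tip [268.51042474 222.68824764] [268.72315924 208.92050068]
tin w3 [ 552.98188341 -305.92279088   17.        ]
```

View pics/c2.png

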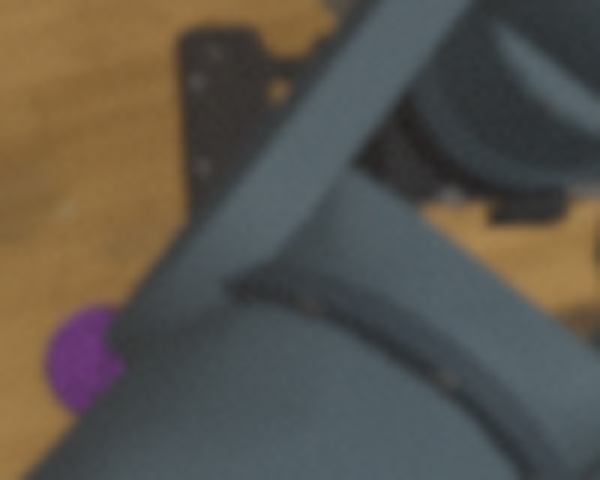

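```bash
python3 - <<'E'
from press import *
z=np.load("poses.npz");p2=(z["c"],z["d"])
o=manip.get_obs();p3=(o["tcp_pos"],o["ee_rot"])
def blob(f,lo,hi,pose,h=17):
    hsv=cv2.cvtColor(cv2.imread(f),cv2.COLOR_BGR2HSV);m=cv2.inRange(hsv,lo,hi)
    n,l,s,c=cv2.connectedComponentsWithStats(m);k=1+np.argmax(s[1:,4]);print(f,c[k],s[k],ray("wrist",c[k],h,pose).round(1))
for f,p in(("pics/w2.png",p2),("pics/w3.png",p3)):
    blob(f,(110,120,40),(119,255,255),p);blob(f,(130,80,40),(160,255,255),p)
g=cv2.medianBlur(cv2.imread("pics/w3.png",0),3)[135:215,210:300]
c=cv2.HoughCircles(g,cv2.HOUGH_GRADIENT,1,40,param1=100,param2=15,minRadius=18,maxRadius=32);print(c)
a=cv2.imread("pics/w3.png")[130:260,170:350]; b=cv2.imread("pics/w2.png")[110:240,170:350]
im,_=snap("scene","sc2")
cv2.imwrite("pics/d.png",np.vstack([np.hstack([cv2.resize(a,(400,290)),cv2.resize(b,(400,290))]),cv2.resize(im[100:250,200:406],(800,300))[:, :]]))
E
```

```text
pics/w2.png [339.06434475 215.5596222 ] [ 315  194   52   49 1694] [ 501.1 -388.3   17. ]
pics/w2.png [177.41286307 213.04512448] [ 152  189   51   50 1928] [ 498.4 -225.5   17. ]
pics/w3.png [333.54101222 225.08289703] [ 309  205   50   39 1146] [ 502.2 -389.8   17. ]
pics/w3.png [176.16859791 222.48377752] [ 152  200   49   44 1726] [ 499.6 -225.4   17. ]
[[[44.5 40.5 24.6]]]
```

View pics/d.png

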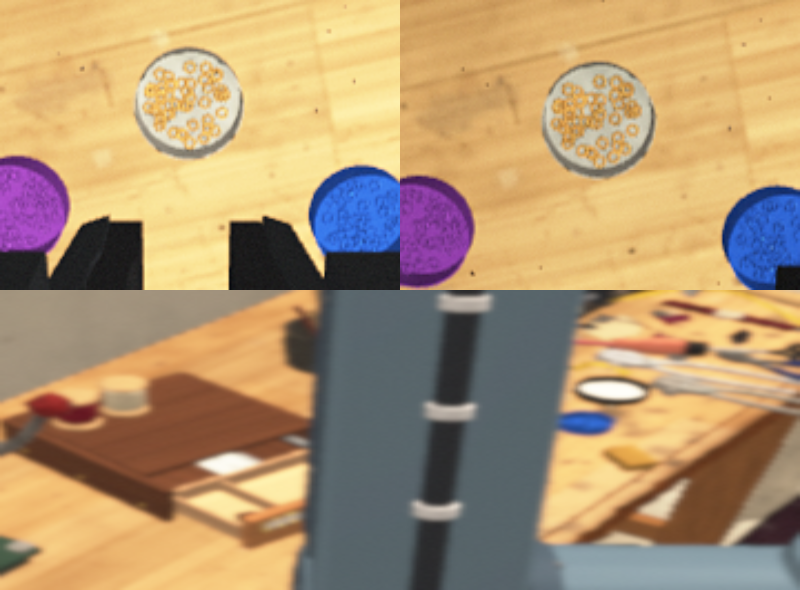

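```bash
python3 - <<'E'
from press import *
o=manip.get_obs();p3=(o["tcp_pos"],o["ee_rot"]);print(o["opening"],o["time"],o["tcp_pos"])
Rt=R.from_quat(np.roll(p3[1],-1)).as_matrix()
for z in(0,-10,-20,-30,-40):
  print(z,[proj("wrist",p3[0]+Rt@[x,10,z],p3).round() for x in(-9,0,9,15)])
E
```

```text
19.896631674742437 20.2833 [ 550.19776514 -303.98254027  138.59645337]
0 [array([268., 236.]), array([269., 223.]), array([269., 209.]), array([269., 200.])]
-10 [array([269., 243.]), array([269., 229.]), array([270., 215.]), array([270., 205.])]
-20 [array([270., 251.]), array([270., 236.]), array([270., 221.]), array([271., 210.])]
-30 [array([271., 259.]), array([271., 244.]), array([272., 228.]), array([272., 217.])]
-40 [array([272., 269.]), array([272., 253.]), array([273., 236.]), array([273., 224.])]
```

The visible fingertips appear to sit ~30 mm behind the reported TCP, so the pads probably passed above the tin, which hasn't moved. I'll do a guarded descent, feeling for the bench.

```bash
python3 - <<'E'
from press import *
manip.move_gripper(88)
x,y=552,-305.5
manip.servo_line([x,y,6],speed=150)
b=f0();L=[]
for z in np.arange(3,-31,-3):
    try: manip.servo_line([x,y,z],speed=30)
    except Exception as e: print(repr(e));break
    o=manip.get_obs();F=(o["force"]-b)[2];L.append((float(z),round(float(o["tcp_pos"][2]),1),round(float(F),1)))
    if abs(F)>4:break
print(L,manip.get_obs()["time"])
im,_=snap("wrist","w4")
cv2.imwrite("pics/w4s.png",im)
E
```

```text
[(3.0, 3.6, 0.3), (0.0, -0.2, -0.2), (-3.0, -3.4, 0.2), (-6.0, -6.3, -0.1), (-9.0, -9.3, 0.3), (-12.0, -12.2, 0.9), (-15.0, -15.3, -0.1), (-18.0, -18.3, -0.0), (-21.0, -21.3, 0.8), (-24.0, -24.3, 0.2), (-27.0, -27.3, 0.3), (-30.0, -30.3, 0.6)] 25.4083
```

View pics/w4s.png

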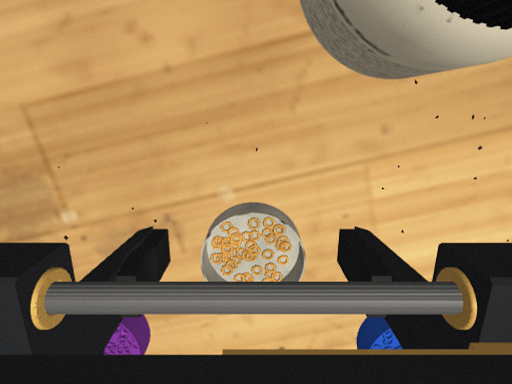

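The bench still isn't felt at TCP z=-30, so the real tips are ~32 mm short of the reported TCP. The view shows the tin centred between the open fingers at (253,245). Gripping it here and placing with an offset.

```bash
python3 - <<'E'
from press import *
import sys
lat=np.array([-ax[1],ax[0],0])
p=manip.get_obs()["tcp_pos"]
manip.servo_line([552.5,-305.7,-26],speed=40)
manip.move_gripper(30,f_grip=12)
o=manip.get_obs();print(o["opening"],o["grip_force"])
if not 44<o["opening"]<56: sys.exit("no grip")
manip.servo_line([552.5,-305.7,80],speed=150)
T=508*ax-104.6*lat; print(T)
manip.servo_line([T[0],T[1],80],speed=200)
o=manip.get_obs();print(o["opening"],o["grip_force"],o["tcp_pos"],o["time"])
b=f0()
manip.servo_line([T[0],T[1],-4],speed=100)
L=[]
for z in np.arange(-6,-14.5,-1):
    manip.servo_line([T[0],T[1],z],speed=15)
    F=(manip.get_obs()["force"]-b); L.append((float(z),F.round(1).tolist()))
    if F[2]>3 or np.hypot(F[0],F[1])>5: break
print(L,manip.get_obs()["time"])
E
```

```text
48.82423503825464 11.999921586984783
[511.08655497 -88.29322359   0.        ]
49.077431169562395 11.999991915442934 [511.44256409 -89.19834743  80.07485873] 28.4917
[(-6.0, [-0.9, 1.1, 0.4]), (-7.0, [-0.5, -0.2, 0.7]), (-8.0, [-1.1, 0.6, 0.7]), (-9.0, [-1.0, 0.5, 0.4]), (-10.0, [0.1, 0.6, -0.3]), (-11.0, [-0.9, 0.2, -0.4]), (-12.0, [-0.8, -0.6, 0.3]), (-13.0, [-3.2, 2.1, 9.3])] 31.5167
```

Floor felt exactly where expected (−12). Releasing and checking by measurement.

```bash
python3 - <<'E'
from press import *
p=manip.get_obs()["tcp_pos"]
manip.servo_line([p[0],p[1],-12],speed=15)
manip.move_gripper(61)
b=manip.get_obs()["force"];print(b)
manip.servo_line([p[0],p[1],75],speed=120)
manip.servo_line([p[0]-45,p[1],130],speed=200)
im,pose=snap("wrist","w5")
g=proj("wrist",np.array([p[0],p[1],31]),pose);print("expected tin px",g)
x0,y0=(g-45).astype(int)
c=cv2.HoughCircles(cv2.medianBlur(cv2.cvtColor(im,cv2.COLOR_BGR2GRAY),3)[y0:y0+90,x0:x0+90],cv2.HOUGH_GRADIENT,1,40,param1=100,param2=15,minRadius=20,maxRadius=36)
if c is not None:
    u=c[0,0,:2]+[x0,y0];P=ray("wrist",u,31,pose);lat=np.array([-ax[1],ax[0],0]);print(c,u,P.round(1),"rel tin_place",P@ax-515,P@lat+104.6)
manip.move_gripper(0)
T=ax*420-79*np.array([-ax[1],ax[0],0])
manip.servo_line([T[0],T[1],130],speed=200)
manip.servo_line([T[0],T[1],4],speed=150)
print(manip.get_obs()["time"],manip.get_obs()["tcp_pos"])
E
```

```text
[ 0.64963861 -0.21975802 -0.2335378 ]
expected tin px [254.23876852 134.63806312]
[[[45.5 47.5 27.5]]] [254.5 136.5] [509.6 -88.6  31. ] rel tin_place -8.541366371351046 -0.2712080245099031
35.9333 [423.11137517 -65.92707541   4.55316028]
```

```bash
python3 - <<'E'
from press import *
p=manip.get_obs()["tcp_pos"]; manip.servo_line(p+ax*16,speed=50)
b=f0()
c,log,t=push(1.5,10,14,b,lambda F,d,l:F>3.5)
print("contact",c,[(float(x[1]),float(x[2])) for x in log][-4:])
if c is None: raise SystemExit
for S in(475,500,520,534):
    t=t+ax*(S-t@ax); manip.servo_line(t,speed=25)
    o=manip.get_obs();F=-(o["force"]-b)@ax;print(round(o["tcp_pos"]@ax,1),round(F,1),round(o["time"],1))
    if F>12: raise SystemExit("high")
c,log,t=push(0.4,6,60,b,lambda F,d,l:F>11.3 or l[-1][1]>553)
print([(float(x[1]),float(x[2])) for x in log],log[-1][0])
E
```

```text
contact 446.94467155614007 [(443.2, 0.05), (444.71, 0.01), (446.21, 0.79), (446.94, 4.81)]
474.1 6.1 39.8
499.0 7.3 40.9
518.7 6.7 41.9
532.8 6.7 42.6
[(532.21, 6.38), (532.36, 6.68), (532.66, 7.56), (533.03, 7.8), (533.42, 9.43), (533.82, 7.86), (534.26, 7.67), (534.64, 8.04), (535.04, 8.0), (535.46, 8.07), (535.87, 8.16), (536.28, 8.3), (536.66, 7.7), (536.99, 7.4), (537.4, 7.79), (537.81, 7.42), (538.24, 7.54), (538.62, 8.5), (539.01, 7.56), (539.44, 7.12), (539.83, 7.78), (540.29, 8.03), (540.74, 7.93), (541.12, 6.98), (541.42, 8.28), (541.85, 7.84), (542.23, 7.16), (542.52, 9.13), (542.59, 9.79), (542.64, 10.13), (542.72, 12.74)] 50.45
```

The stop is clearly felt at s≈542.5 (steep rise to 12.7 N). Backing off and verifying.

```bash
python3 - <<'E'
from press import *
p=manip.get_obs()["tcp_pos"]
manip.servo_line(p-ax*25,speed=40)
o=manip.get_obs();print(o["force"],o["time"])
manip.servo_line(p-ax*70,speed=150);manip.servo_line(p-ax*70+[0,0,180],speed=200)
im,pose=snap("wrist","w6")
X=lambda s,l,h:s*ax+l*np.array([-ax[1],ax[0],0])+[0,0,h]
hsv=cv2.cvtColor(im,cv2.COLOR_BGR2HSV)
# profile along the compartment: face if shut s~541, if open s~456
for s in range(440,600,10):
    u=proj("wrist",X(s,-100,68 if s<556 else 72),pose).astype(int); print(s,u,im[u[1],u[0]] if 0<=u[1]<384 else None)
print(manip.get_obs()["time"])
E
```

```text
[ 0.31574888  0.02091765 -0.293028  ] 51.2833
440 [274 210] [129 204 240]
450 [274 200] [139 214 244]
460 [274 191] [154 227 248]
470 [275 181] [135 210 243]
480 [275 171] [130 202 239]
490 [275 161] [114 179 224]
500 [275 150] [114 183 230]
510 [275 140] [105 170 217]
520 [276 129] [118 187 233]
530 [276 118] [119 192 232]
540 [276 107] [120 190 233]
550 [276  96] [ 94 161 229]
560 [277  84] [173 238 253]
570 [277  72] [134 193 227]
580 [277  59] [32 49 88]
590 [278  47] [ 44  73 124]
52.8333
```

```bash
python3 -c "
from cell import manip
print(manip.job_done())"
```

```text
the job is handed in; nothing more can be done
None
```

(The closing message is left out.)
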